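# Coating check on a pipe with a pen gauge

### The job

Check the coating of the black pipe with the orange pen gauge. Take the gauge out of its stand, first check its zero by holding it square on the middle of the bare steel zero disc for a second with its sprung tip pressed about halfway in, then hold it on the yellow-ringed spot of the pipe in the same way, square to the pipe wall at that spot and with the tip inside the ring. Press lightly throughout, leave the other things on the bench where they are, and finish while still holding the gauge on the yellow-ringed spot: do not put it down or let go.

Things in the scene. Friction and masses are not known exactly. Their poses are not given: they have to be found in the camera images.
- gauge: Orange pen gauge, loose, 110-160 g, upright in its stand, tip down. Origin: end of its tip when fully out; z up the pen. From the tip: brass sprung tip, 8 mm across, round end (z 0-12 mm); aluminium nose, 18 mm across (12-55); collar, 23 mm across (55-59), its underside resting on the stand's rim; orange housing (59-155), 24 mm thick along x, 30 mm wide along y, flat sides. Display on +x side.
- gauge_tip (a point): The round end of the gauge's sprung tip (it moves with the tip); axes as the gauge's.
- plunger (a joint): How far the sprung tip is pressed into the gauge: 0 m = fully out, 0.010 m = fully in. Spring: 1 N to start it, then 0.35 N per mm, so about 2.75 N halfway and 4.5 N fully in.
- stand: Black gauge stand, fixed to the bench: grey foot 64 x 64 x 12 mm, black block 56 x 56 mm, 60 mm high, with a 22 mm round hole straight down in its middle, in which the gauge's nose stands. Origin at the centre of its underside, z up.
- zero_disc: Loose bare steel zero disc, 50 mm across and 10 mm thick, with a black rubber ring (55 mm across, 7.5 mm high) round its rim, lying flat on the bench. Origin at the centre of its underside, z up.
- zero_top (a point): Middle of the zero disc's upper face, 10 mm above the bench; axes as the disc's.
- pipe: Black coated steel pipe, 60 mm diameter, 600 mm long, bare ends, level in the vise, axis 78 mm above the bench; clamped, it does not move. Origin on its axis halfway along; y along the axis; z from the axis out through the yellow-ringed spot, leaning up to 30 degrees from vertical. White rings 110 mm along -y and 95 mm along +y are spots already measured.
- mark (a point): The spot to measure: on the pipe's surface at the middle of the yellow painted ring (27 mm across the paint's middle line, 24 mm inside); z points straight out of the pipe wall there, y along the pipe.
- vise: Fixed support of the pipe. Origin on the bench under the pipe's middle, y along the pipe. A blue yoke pipe vise, 130 x 70 mm, 235 mm high with a 126 mm T-handle across the pipe on top, is centred at y = +190 mm; a yellow V rest, 110 x 60 mm, 80 mm high, at y = -210 mm; between them lies a steel strip 50 mm wide, 6 mm high.
- can: Bystander: small spray can with a red label, 52 mm across, 130 mm high, upright; origin at the centre of its underside.
- tub: Bystander: open white plastic tub, 80 mm across, 70 mm high; origin at the centre of its underside.
- tee: Bystander: copper tee fitting lying on the bench, 62 mm long along x, branch 32 mm to +y, 29 mm high; origin on the bench under the middle of its run.
Things that resemble listed ones, but are neither listed nor needed, are in the scene too. Of the things that look like the gauge, the larger one is meant. Several things look just like the stand: the one meant starts farthest to the robot's right.

How it is judged:
By the outcome, as a careful person would: the job done as asked, in the order asked, and still so for the second after the job is handed in, while the arm keeps its last pose, push and grip.
It also fails if it takes over 64 s, if anything falls off the work surface, if the arm or the gripper's body presses on something with over 40 N, if the wrist force passes 120 N, or if a joint passes its speed limit or range.

### The arm

A 6-joint arm with a two-finger parallel gripper is mounted at the origin on the work surface. World frame = base frame: x ahead of the robot, y to its left, z up, the work surface at z = 0. Lengths are in mm, angles in rad, forces in N, time in s.
With the tool pointing down it reaches from about 375 to 975 mm from the base axis. Payload 3.8 kg.
Tool frame: the origin (TCP) lies at the very end of the fingers, on their centre line; the grasp point (between the pads) lies 19 mm behind it; z points along the fingers, y is the line along which they close (so a half turn about z gives the same grasp; the last joint's range is limited). The gripper opens to 85 mm and grips with 20 to 120 N. Pads are 22 mm wide; open, the fingers measure 114 mm over their backs; the gripper's body (76 mm by 85 mm) begins 54 mm behind the grasp point. The pads swing forward as they close: fully open they stand 13 mm farther back than shut.
Start: joints at [1.144, 0.264, 1.604, -0, 1.274, -0.037], TCP at [256.5, 624.36, 231.28] pointing down, gripper open.
Joint ranges: [-2.63, 2.63], [-0.94, 2.18], [0.31, 2.57], [-1.31, 4.45], [0, 2.66], [-2.55, 2.55]. Speed limits (rad/s): [2.57, 2.57, 3.14, 3.14, 3.14, 3.14].

### API

Orientations are given as a unit quaternion [x, y, z, w].
In Python, from bench import bot gives the robot as it stands.
- The arm moves only by the tool carry_out, never from a script. Its argument "rows" is a list of rows, each a list of 2 entries, a list of its own where there are three numbers: the shift along the tool's x, y, z in mm, then the turn, a rotation vector about the tool's x, y, z in degrees. In form: [[[x, y, z], [rx, ry, rz]], ...]. A call has 1 to 5 rows; each row is the pose to reach, as a shift and turn from the pose commanded when the call began, along the tool's axes at that moment; what a row does not reach only later rows make up. A row lasts 1/12 s, in which the tool goes at most 41.7 mm and 7.16 degrees, less where a joint would pass 70% of its speed; a pose out of reach is approached as far as the arm can. A call with a gripper value outside its range is refused whole. "fingers" is the closure in counts, from 0 (fully open) to 255 (shut), set as the call begins (left out, the last holds). The fingers move at their own pace and stop on an object; "force" is the grip in N (left out, the last holds). Time passes only in rows, so rows that repeat a pose let the fingers close. It gives the time, the measured TCP pose, the force, the opening and the grip force at its end, in the units of the state.
- bot.get_state(): the state, without advancing time (a new reading comes with each control period).
- bot.grab_frame(name): name is "scene" or "top" or "wrist"; returns (picture, depth): 480x640x3 uint8, red, green, blue; 480x640 float32, mm along the optical axis (not along the pixel's ray), 0 where there is no reading.
- bot.get_calibration(name): a dict with "vfov" (degrees; the focal length in pixels is half the picture's height over the tangent of half this angle, whatever the lens; pixels are square), "cx", "cy" (the principal point, pixels), "R" (3x3) and "t" (3): a world point X has camera coordinates R X + t. Camera axes: x right, y down, z forward; pixel columns grow to the right and rows downward; lengths in mm; the calibration is good to about 2 mm. A picture is of the moment at which its call begins: read the wrist's pose just before it. get_calibration takes no time and is no camera call; for the wrist camera it gives the pose at the moment of the call.
- bot.sign_off(): hands the job in; it is judged then, once.
The state is a dict: "clock": time; "qpos": joint angles; "qd": joint speeds; "joint_efforts": joint torques, N m; "position": TCP position; "tool_rot": TCP orientation; "contact_force": force on the tool from outside, world axes, zero at the start; "ft_torque": the same for the moment, N m; "finger_gap": opening from 0.0 (shut) to 1.0 (fully open); "grasp_force": force on a finger pad.
Only numpy, scipy, OpenCV 4.12 (cv2) and the standard library are available. Lean on these libraries where they do the work, as an engineer would, in place of code of your own. Each camera call takes 0.05 s, during which the arm holds its last target. There are 200 camera calls.

## Working session

There is one attempt and no reset: what is moved stays moved. The work goes in short steps, Python scripts to look and compute and a tool call to move; the robot and the scene stay as the last step left them, time stands still between calls to the robot, and variables do not carry over. Pictures are saved under pics/ and viewed, at most 10 in all, crops included, and the job is handed in when it is done.

Besides the shell and the picture viewer there is one more tool, called after "Emit:" as name([rows], argument=value, ...), one row to a line, values as JSON. carry_out: Moves the arm, as the interface text tells. Its arguments: {"type":"object","properties":{"rows":{"type":"array"},"fingers":{"type":"number"},"force":{"type":"number"}},"required":["rows"]}

```bash
mkdir -p pics
cat > h.py <<'E'
import numpy as np, cv2, pickle
from bench import bot
def grab(n):
    c=bot.get_calibration(n); p,d=bot.grab_frame(n); pickle.dump((c,p,d),open(f'{n}.pkl','wb')); return c,p,d
def load(n): return pickle.load(open(f'{n}.pkl','rb'))
def world(c,d,u,v,z=None):
    f=240/np.tan(np.radians(c['vfov'])/2); z=d[int(v),int(u)] if z is None else z
    X=np.array([(u-c['cx'])/f*z,(v-c['cy'])/f*z,z]); return np.array(c['R']).T@(X-np.array(c['t']))
def cloud(c,d):
    f=240/np.tan(np.radians(c['vfov'])/2); v,u=np.mgrid[0:480,0:640]
    X=np.stack([(u-c['cx'])/f*d,(v-c['cy'])/f*d,d],-1)-np.array(c['t']); return X@np.array(c['R'])
E
python3 - <<'E'
from h import *
for n in('scene','top'):
    c,p,d=grab(n); cv2.imwrite(f'pics/{n}0.png',p[...,::-1]); print(n,c)
print(bot.get_state())
E
```

```text
scene {'vfov': 53.05923260277756, 'cx': 333.9626669662761, 'cy': 242.0370158238515, 'R': array([[ 0.82936393,  0.55863651,  0.00898473],
       [ 0.31682443, -0.45699713, -0.83112929],
       [-0.46019317,  0.69215524, -0.55600663]]), 't': array([-465.17704877, -118.79430575, 1330.22579038])}
top {'vfov': 50.93829925939613, 'cx': 315.12391355949785, 'cy': 240.2980543109704, 'R': array([[ 0.02139433, -0.99970754,  0.01127505],
       [-0.98349156, -0.02307151, -0.17947718],
       [ 0.17968482, -0.00724912, -0.98369752]]), 't': array([ -58.30631086,  592.39602117, 1146.95480609])}
{'clock': 0.1, 'qpos': array([ 1.14411923e+00,  2.64708413e-01,  1.60525132e+00,  3.12003832e-05,
        1.27369543e+00, -3.68548162e-02]), 'qd': array([-0.00042631, -0.00262037, -0.00166115,  0.00031646,  0.00049881,
        0.0008429 ]), 'joint_efforts': array([ 1.28584692e-03, -5.16706789e+01, -3.68589234e+01,  8.52835115e-06,
        6.32253330e-03, -4.06627760e-05]), 'position': array([256.20484487, 623.76851619, 230.05840683]), 'tool_rot': array([ 1.93683751e-01,  9.81063474e-01, -1.00025228e-03, -2.51388132e-04]), 'contact_force': array([-0.80266734, -0.26909972,  0.30354958]), 'ft_torque': array([-0.00764381, -0.01865982,  0.034121  ]), 'grasp_force': 0.0, 'finger_gap': 0.9988608142944536}
```

View pics/scene0.png

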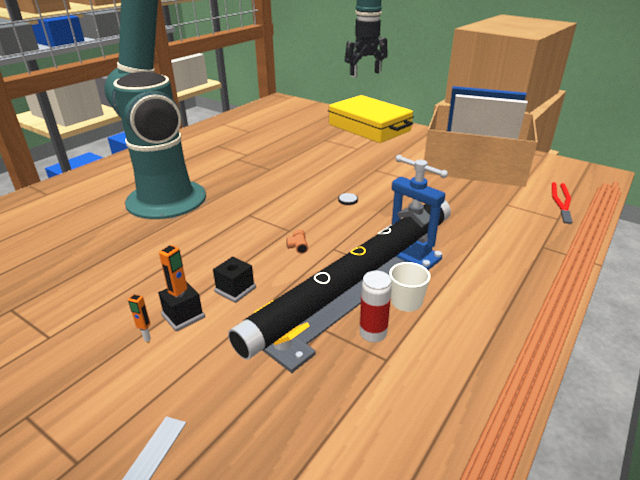

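View pics/top0.png

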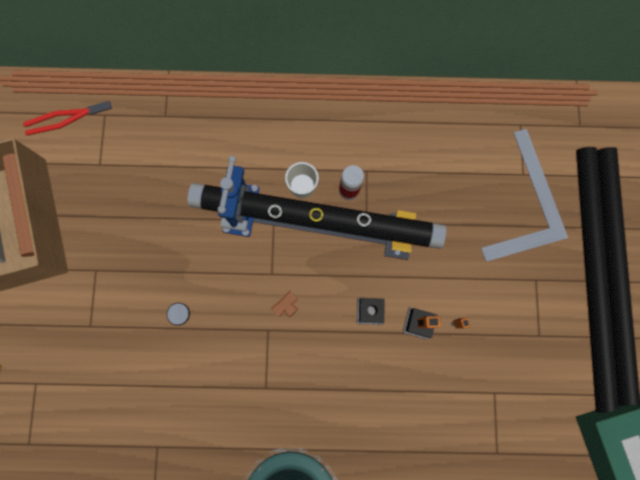

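The top view shows the gauge at about (432,322) in the rightmost stand, with a smaller lookalike at (463,323). The zero disc is at (178,314), the yellow ring at (316,214), the tee at (286,304) and the spare stand at (371,310).

Run:
```python
from h import *
np.set_printoptions(precision=1,suppress=True)
def mask(p,lo,hi): return cv2.inRange(cv2.cvtColor(p,cv2.COLOR_RGB2HSV),lo,hi)>0
for n in('top','scene'):
    c,p,d=load(n); P=cloud(c,d); ok=d>0
    # orange gauge pts
    m=mask(p,(5,170,120),(20,255,255))&ok&(P[...,2]>72)&(P[...,2]<250)
    m&=(np.hypot(P[...,0]-350,P[...,1]+280)<200)
    Q=P[m]; print(n,'gauge',len(Q),Q.min(0) if len(Q) else'',Q.max(0) if len(Q) else '')
    T=Q[Q[:,2]>Q[:,2].max()-8]; print(' top',len(T),T.mean(0),cv2.minAreaRect(T[:,:2].astype(np.float32)))
    # yellow ring
    u0=(316,214) if n=='top' else (358,251)
    v,u=np.mgrid[0:480,0:640]
    m=mask(p,(22,150,120),(35,255,255))&ok&(np.hypot(u-u0[0],v-u0[1])<20)
    print(' ring',m.sum(),P[m].mean(0),(P[m].min(0)+P[m].max(0))/2)
    # disc
    u0=(178,314) if n=='top' else (348,199)
    m=ok&(np.hypot(u-u0[0],v-u0[1])<22)&(P[...,2]>5.5)
    print(' disc',m.sum(),P[m].mean(0),(P[m].min(0)+P[m].max(0))/2,P[m].max(0)-P[m].min(0))
    # stand top
    m=ok&(np.hypot(P[...,0]-350,P[...,1]+270)<60)&(P[...,2]>52)&(P[...,2]<66)&~mask(p,(5,100,60),(25,255,255))
    Q=P[m]; print(' stand',len(Q),cv2.minAreaRect(Q[:,:2].astype(np.float32)))
    # pipe
    hsv=cv2.cvtColor(p,cv2.COLOR_RGB2HSV)
    m=ok&(hsv[...,2]<70)&(P[...,2]>65)&(P[...,2]<125)&(np.abs(P[...,1])<200)&(P[...,0]>480)&(P[...,0]<720)
    Q=P[m]
    from scipy.optimize import least_squares
    def r(a):
        dv=np.array([a[1],1,0]);dv/=np.linalg.norm(dv); w=Q-np.array([a[0],0,a[2]]); return np.linalg.norm(np.cross(w,dv),axis=1)-30
    s=least_squares(r,[570,0,78],loss='soft_l1'); print(' pipe',len(Q),s.x,np.degrees(np.arctan(s.x[1])),np.abs(s.fun).mean())
    if n=='top':
        for a in ((435,235),(371,310),(286,304),(463,323)): print(a,world(c,d,*a))
c,p,d=load('scene'); a=cv2.resize(p[180:400,120:330],None,fx=2.6,fy=2.6,interpolation=cv2.INTER_CUBIC)
cv2.imwrite('pics/cs.png',a[...,::-1])
```

```text
top gauge 68 [ 393.9 -381.3  102.8] [ 416.3 -281.8  162.8]
 top 44 [ 404.1 -292.   158.9] ((404.6340637207031, -294.8264465332031), (20.99098777770996, 25.819530487060547), 1.1011699438095093)
 ring 52 [644.6 -43.3 106.5] [645.9 -45.2 105.9]
 disc 378 [414.6 280.9   9.2] [420.  289.3  11. ] [65.6 71.2 11. ]
 stand 211 ((391.2568054199219, -293.7543029785156), (56.09193801879883, 26.95912742614746), 75.47698211669922)
 pipe 3585 [643.3   0.1 128. ] 8.310515220268645 8.689067342965997
(435, 235) [ 602.7 -318.6  106.4]
(371, 310) [ 433.8 -183.9    9.4]
(286, 304) [442.6  20.7  28.8]
(463, 323) [ 405.2 -376.4  107.2]
scene gauge 594 [ 395.2 -391.5   72.2] [ 420.2 -281.3  160.6]
 top 102 [ 410.2 -302.   157.4] ((407.7130126953125, -298.0318603515625), (30.954357147216797, 22.867450714111328), 85.18529510498047)
 ring 64 [640.5 -33.8  99.6] [605.4  20.4  53.7]
 disc 149 [417.7 279.    8.6] [417.3 279.9   8.7] [55.  52.8  6.3]
 stand 65 ((392.1814270019531, -292.9784240722656), (57.5171012878418, 19.310060501098633), 60.31795883178711)
 pipe 3595 [655.    0.1  77. ] 8.475441290137217 0.9050694391913761
```

View pics/cs.png

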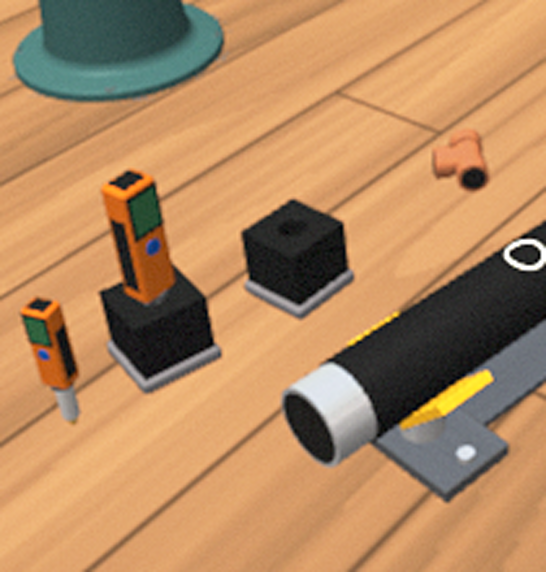

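The crop shows the orange gauge standing in the rightmost stand. Its display faces +x and its yaw is roughly 0. The smaller lookalike stands to its left. Next I'll move over the disc and refine positions with the wrist camera.

```bash
cat >> h.py <<'E'
from scipy.spatial.transform import Rotation as Ro
def tool(yaw=0,lean=None):
    "tool down with tool y at azimuth yaw (deg)"
    a=np.radians(yaw); y=np.array([np.cos(a),np.sin(a),0]); z=np.array([0,0,-1.]); return np.stack([np.cross(y,z),y,z],1)
def plan(pos,Rt,s=None):
    s=s or bot.get_state(); R=Ro.from_quat(s['tool_rot']).as_matrix()
    print('shift',np.round(R.T@(np.array(pos)-s['position']),1),'turn',np.round(Ro.from_matrix(R.T@Rt).as_rotvec(degrees=True),1))
E
python3 - <<'E'
from h import *
c=bot.get_calibration('wrist'); s=bot.get_state(); R=Ro.from_quat(s['tool_rot']).as_matrix()
C=-np.array(c['R']).T@c['t']; print('cam in tool',R.T@(C-s['position']),'axes',R.T@np.array(c['R']).T, c['vfov'])
plan((418,240,260),tool(0))
E
```

```text
cam in tool [  70.37941388   -0.65991222 -142.34875728] axes [[-5.17990789e-05 -9.60248661e-01 -2.79146030e-01]
 [ 9.99999907e-01  6.94762188e-05 -4.24557426e-04]
 [ 4.27074711e-04 -2.79146026e-01  9.60248569e-01]] 68.20420223475166
shift [-295.5 -293.5  -29.4] turn [-0.1  0.1 67.7]
```

Emit:
carry_out([
  [[-295,-293,-29],[0,0,68]],
  [[-295,-293,-29],[0,0,68]],
  [[-295,-293,-29],[0,0,68]],
  [[-295,-293,-29],[0,0,68]],
  [[-295,-293,-29],[0,0,68]],
])

```text
clock: 0.52
position: [337.2, 430.8, 245.1]
tool_rot: [0.488, 0.873, -0.001, -0.0]
contact_force: [0.1, 0.5, 0.5]
finger_gap: 0.997
grasp_force: 0.0
```

Run:
```python
from h import *
plan((418,240,260),tool(0))
```

```text
shift [-204.9  -31.   -14.7] turn [-0.1  0.  31.5]
```

Emit:
carry_out([
  [[-205,-31,-15],[0,0,31.5]],
  [[-205,-31,-15],[0,0,31.5]],
  [[-205,-31,-15],[0,0,31.5]],
  [[-205,-31,-15],[0,0,31.5]],
  [[-205,-31,-15],[0,0,31.5]],
])

```text
clock: 0.93
position: [419.1, 240.3, 260.6]
tool_rot: [0.707, 0.707, -0.0, -0.0]
contact_force: [1.0, 0.7, -0.6]
finger_gap: 1.001
grasp_force: 0.0
```

```bash
cat > disc.py <<'E'
from h import *
from scipy.optimize import least_squares
c,p,d=grab('wrist'); P=cloud(c,d); m=(d>0)&(P[...,2]>5)&(P[...,2]<16)&(np.hypot(P[...,0]-418,P[...,1]-280)<45)
m=cv2.morphologyEx(m.astype(np.uint8),cv2.MORPH_OPEN,np.ones((3,3)))>0
Q=P[m]; print(len(Q),Q.mean(0),Q.min(0),Q.max(0)); print('circle',cv2.minEnclosingCircle(Q[:,:2].astype(np.float32)))
print('disc height',np.median(Q[:,2]),'bench',np.median(P[(d>0)&(abs(P[...,2])<5)][:,2]))
E
python3 - <<'E'
exec(open('disc.py').read())
cv2.imwrite('pics/w1.png',p[...,::-1])
plan((540,-10,330),tool(0))
E
```

```text
1990 [416.60011153 281.50407949   9.43493373] [389.48016299 254.2778968    5.40804435] [443.26689628 308.19048044  12.21287271]
circle ((416.5400085449219, 280.9166259765625), 27.437175750732422)
disc height 9.62936119980733 bench -0.08654058078048402
shift [-244.   118.7  -66.9] turn [ 0.2  0.3 -0.2]
```

Emit:
carry_out([
  [[-280,226,-70],[0,0,0]],
  [[-280,226,-70],[0,0,0]],
  [[-280,226,-70],[0,0,0]],
  [[-280,226,-70],[0,0,0]],
  [[-280,226,-70],[0,0,0]],
])

```text
clock: 1.4
position: [549.1, 82.5, 300.6]
tool_rot: [0.705, 0.709, -0.0, -0.0]
contact_force: [0.2, 0.7, 0.3]
finger_gap: 1.002
grasp_force: 0.0
```

Emit:
carry_out([
  [[-119,96,-30],[0,0,0]],
  [[-119,96,-30],[0,0,0]],
  [[-119,96,-30],[0,0,0]],
  [[-119,96,-30],[0,0,0]],
  [[-119,96,-30],[0,0,0]],
])

```text
clock: 1.82
position: [648.5, -39.2, 330.6]
tool_rot: [0.706, 0.708, -0.0, 0.002]
contact_force: [-0.1, 0.6, -0.5]
finger_gap: 1.003
grasp_force: 0.0
```

```bash
cat > pipe.py <<'E'
from h import *
from scipy.optimize import least_squares
np.set_printoptions(precision=3,suppress=True)
c,p,d=grab('wrist'); P=cloud(c,d); hsv=cv2.cvtColor(p,cv2.COLOR_RGB2HSV)
m=(d>0)&(hsv[...,2]<90)&(P[...,2]>75)&(P[...,2]<120)&(abs(P[...,0]-649)<60)&(P[...,1]<110)&(P[...,1]>-190)
Q=P[m][::5]
def r(a):
    dv=np.array([a[1],1,0]);dv/=np.linalg.norm(dv); return np.linalg.norm(np.cross(Q-np.array([a[0],0,a[2]]),dv),axis=1)-30
s=least_squares(r,[655,.149,78],loss='soft_l1'); print('pipe',len(Q),s.x,np.degrees(np.arctan(s.x[1])),abs(s.fun).mean())
m=(cv2.inRange(hsv,(22,130,100),(36,255,255))>0)&(d>0)&(np.hypot(P[...,0]-645,P[...,1]+43)<35)
v,u=np.nonzero(m); (eu,ev),ax,ang=cv2.fitEllipse(np.stack([u,v],1).astype(np.float32)); print('ring px',eu,ev,ax,m.sum())
# ring points snapped on the cylinder: mean
dv=np.array([s.x[1],1,0]);dv/=np.linalg.norm(dv)
W=P[m]; print('ring world',W.mean(0),(W.min(0)+W.max(0))/2)
A=np.array([s.x[0],0,s.x[2]]); w=W-A; t=w@dv; perp=w-np.outer(t,dv); x=np.array([dv[1],-dv[0],0])
th=np.degrees(np.arctan2(perp@x,perp[:,2])); print('lean mean',th.mean(),'mid',(th.min()+th.max())/2,'t',t.mean(),(t.min()+t.max())/2)
# ellipse-centre ray
X=world(c,d,eu,ev); w=X-A; print('centre',X,'lean',np.degrees(np.arctan2(w@x,w[2])))
cv2.imwrite('pics/w2.png',p[...,::-1])
E
python3 pipe.py; python3 -c "
from h import *
print(bot.get_state()['position']); plan((405,-250,260),tool(0))"
```

```text
pipe 2718 [656.925   0.148  77.802] 8.432024275923014 0.4989597556086308
ring px 310.8690185546875 215.09393310546875 (25.746139526367188, 26.1717472076416) 376
ring world [645.561 -45.438 106.567] [645.785 -45.654 104.859]
lean mean -9.079951975545928 mid -10.058598612777672 t -46.612979022608265 -46.955528571452376
centre [645.767 -45.596 106.843] lean -8.521903096772743
[646.69925258 -36.7455482  329.92310316]
shift [-212.5 -242.3   70.1] turn [-0.   0.   0.2]
```

View pics/w2.png

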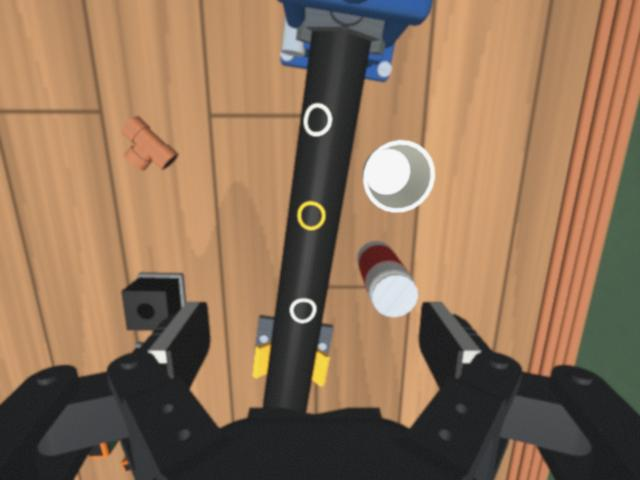

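The wrist view shows the yellow ring at (311,215), which puts its spot at about (646,-46,107), leaning about 9° toward the robot. The fingers and the other objects are clear of it. Next I'll move over the gauge.

Emit:
carry_out([
  [[-298,-242,60],[0,0,0]],
  [[-298,-242,60],[0,0,0]],
  [[-298,-242,60],[0,0,0]],
  [[-298,-242,60],[0,0,0]],
  [[-298,-242,60],[0,0,0]],
])

```text
clock: 2.28
position: [514.5, -194.2, 297.3]
tool_rot: [0.704, 0.71, -0.0, -0.001]
contact_force: [0.6, -1.1, 0.2]
finger_gap: 1.001
grasp_force: 0.0
```

Emit:
carry_out([
  [[-137,-111,27],[0,0,0]],
  [[-137,-111,27],[0,0,0]],
  [[-137,-111,27],[0,0,0]],
  [[-137,-111,27],[0,0,0]],
  [[-137,-111,27],[0,0,0]],
])

```text
clock: 2.7
position: [402.4, -334.0, 269.6]
tool_rot: [0.706, 0.709, -0.001, -0.001]
contact_force: [0.1, 0.3, 0.8]
finger_gap: 1.005
grasp_force: 0.0
```

Run:
```python
from h import *
np.set_printoptions(precision=2,suppress=True)
bot.grab_frame('top')
c,p,d=grab('wrist'); P=cloud(c,d); hsv=cv2.cvtColor(p,cv2.COLOR_RGB2HSV)
print(bot.get_state()['position'])
m=(d>0)&(P[...,2]>150)&(P[...,2]<170)&(np.hypot(P[...,0]-405,P[...,1]+293)<40)
Q=P[m]; print(len(Q),Q.mean(0),np.median(Q[:,2])); print(cv2.minAreaRect(Q[:,:2].astype(np.float32)))
m=(d>0)&(P[...,2]>54)&(P[...,2]<66)&(np.hypot(P[...,0]-400,P[...,1]+293)<50); Q=P[m]; print('stand',len(Q),cv2.minAreaRect(Q[:,:2].astype(np.float32)))
cv2.imwrite('pics/w3.png',p[...,::-1])
```

```text
[ 404.47 -332.56  270.21]
1389 [ 406.5  -297.37  159.36] 159.68420655482691
((406.5962219238281, -298.2683410644531), (24.548690795898438, 30.272069931030273), 3.705836534500122)
stand 1855 ((406.4150390625, -298.4272155761719), (56.05863952636719, 56.0670166015625), 75.39323425292969)
```

View pics/w3.png

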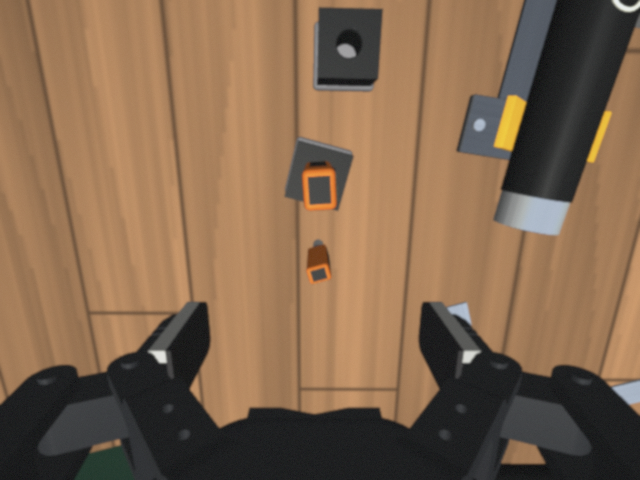

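The wrist view shows the gauge's top at (319,187), and depth gives its centre as (406.5,-298.3) with yaw about 3.7°. The lookalike at (318,265) is clear of it. Next I'll align above the gauge and descend.

Run:
```python
from h import *
plan((406.5,-298.3,200),tool(3.7))
plan((406.5,-298.3,103),tool(3.7))
```

```text
shift [34.1  2.2 70.3] turn [-0.1 -0.1 -3.5]
shift [ 34.    2.4 167.3] turn [-0.1 -0.1 -3.5]
```

Emit:
carry_out([
  [[34,2.2,10],[0,0,-3.5]],
  [[34,2.2,50],[0,0,-3.5]],
  [[34,2.2,80],[0,0,-3.5]],
  [[34,2.2,90],[0,0,-3.5]],
  [[34,2.2,90],[0,0,-3.5]],
])

```text
clock: 3.22
position: [407.1, -295.2, 178.0]
tool_rot: [0.682, 0.731, 0.0, -0.004]
contact_force: [0.7, 0.7, 0.3]
finger_gap: 0.999
grasp_force: 0.0
```

Run:
```python
from h import *
plan((406.5,-298.3,103),tool(3.7))
```

```text
shift [-3.4 -0.4 75. ] turn [-0.3 -0.3  0.3]
```

Emit:
carry_out([
  [[-1,0,30],[0,0,0]],
  [[-1,0,60],[0,0,0]],
  [[-1,0,75],[0,0,0]],
  [[-1,0,75],[0,0,0]],
  [[-1,0,75],[0,0,0]],
])

```text
clock: 3.63
position: [409.4, -299.6, 107.5]
tool_rot: [0.683, 0.731, 0.0, 0.0]
contact_force: [0.4, -0.1, 1.0]
finger_gap: 1.0
grasp_force: 0.0
```

Emit:
carry_out([
  [[0,0,0],[0,0,0]],
  [[0,0,0],[0,0,0]],
  [[0,0,0],[0,0,0]],
  [[0,0,0],[0,0,0]],
  [[0,0,0],[0,0,0]],
], fingers=255, force=50)

```text
clock: 4.05
position: [408.8, -300.0, 107.3]
tool_rot: [0.683, 0.73, 0.0, 0.001]
contact_force: [-0.2, -0.3, 0.6]
finger_gap: 0.302
grasp_force: 0.4
```

Emit:
carry_out([
  [[0,0,0],[0,0,0]],
  [[0,0,0],[0,0,0]],
  [[0,0,0],[0,0,0]],
  [[0,0,0],[0,0,0]],
  [[0,0,0],[0,0,0]],
])

```text
clock: 4.47
position: [408.6, -300.0, 107.1]
tool_rot: [0.683, 0.73, -0.0, 0.0]
contact_force: [-1.2, 0.7, 5.1]
finger_gap: 0.273
grasp_force: 54.7
```

Emit:
carry_out([
  [[0,0,-15],[0,0,0]],
  [[0,0,-35],[0,0,0]],
  [[0,0,-60],[0,0,0]],
  [[0,0,-90],[0,0,0]],
  [[0,0,-110],[0,0,0]],
])

```text
clock: 4.88
position: [408.7, -299.7, 218.0]
tool_rot: [0.683, 0.73, 0.0, 0.001]
contact_force: [0.4, -0.8, -0.5]
finger_gap: 0.274
grasp_force: 53.9
```

Emit:
carry_out([
  [[0,0,0],[0,0,0]],
  [[0,0,0],[0,0,0]],
  [[0,0,0],[0,0,0]],
  [[0,0,0],[0,0,0]],
  [[0,0,0],[0,0,0]],
])

```text
clock: 5.3
position: [407.3, -298.7, 214.1]
tool_rot: [0.683, 0.73, -0.0, -0.002]
contact_force: [0.0, -1.1, -2.0]
finger_gap: 0.275
grasp_force: 54.0
```

```bash
cat > gz.py <<'E'
from h import *
np.set_printoptions(precision=2,suppress=True)
S=[]
for i in range(6):
    c,p,d=grab('wrist'); S.append(bot.get_state())
pos=np.mean([s['position'] for s in S],0); print('pos',pos,np.std([s['position'] for s in S],0),'F',np.mean([s['contact_force'] for s in S],0),'gap',S[-1]['finger_gap'])
R=Ro.from_quat([s['tool_rot'] for s in S]).mean().as_matrix(); print('tool z',R[:,2],'y',R[:,1])
for n in('scene','top'):
    c,q,d=grab(n); P=(cloud(c,d)-pos)@R   # tool frame
    m=(d>0)&(abs(P[...,0])<25)&(abs(P[...,1])<25)&(P[...,2]>2)&(P[...,2]<115)
    m=cv2.erode(m.astype(np.uint8),np.ones((2,2)))>0
    Q=P[m]; print(n,len(Q),'z max',np.sort(Q[:,2])[-3:] if len(Q) else '')
    for lo,hi in((5,20),(20,40),(48,65),(65,85),(88,105)):
        k=Q[(Q[:,2]>lo)&(Q[:,2]<hi)]
        if len(k)>4: print(lo,hi,len(k),'mid',(np.percentile(k,3,axis=0)+np.percentile(k,97,axis=0))/2,'ext',np.ptp(k,axis=0),'mean',k.mean(0))
cv2.imwrite('pics/g.png',p[...,::-1])
E
python3 - <<'E'
exec(open('gz.py').read())
c,p,d=load('scene'); f=240/np.tan(np.radians(c['vfov'])/2); X=np.array(c['R'])@pos+c['t']; u,v=int(f*X[0]/X[2]+c['cx']),int(f*X[1]/X[2]+c['cy']); print(u,v)
cv2.imwrite('pics/g1.png',cv2.resize(p[max(v-70,0):v+110,u-90:u+90],None,fx=3.2,fy=3.2,interpolation=cv2.INTER_CUBIC)[...,::-1])
E
```

```text
pos [ 407.97 -299.24  215.28] [0.27 0.23 0.54] F [ 0.04 -0.06 -1.26] gap 0.27549263149681247
tool z [-0.  0. -1.] y [ 1.    0.07 -0.  ]
scene 551 z max [ 98.37  99.33 100.06]
5 20 138 mid [ 0.93  3.86 13.12] ext [30.12 22.02 14.34] mean [-3.54  7.56 13.24]
20 40 196 mid [ 1.13  3.37 30.09] ext [30.57 21.66 19.95] mean [-2.74  7.95 29.85]
48 65 68 mid [ 0.22  4.16 56.71] ext [14.96 11.53 16.8 ] mean [-1.51  5.18 57.29]
65 85 87 mid [ 0.15  4.31 75.11] ext [16.86 11.33 19.74] mean [-0.78  5.13 75.27]
88 105 13 mid [ 0.89  3.52 94.48] ext [ 7.65  7.04 11.2 ] mean [ 0.89  2.65 94.79]
top 45 z max [73.65 77.05 80.07]
5 20 18 mid [16.94 -1.35 12.43] ext [ 2.79 20.07 13.91] mean [17.   -1.45 12.71]
20 40 15 mid [16.67 -2.53 27.93] ext [ 3.33 18.33 16.81] mean [16.82 -2.52 26.73]
161 223
```

View pics/g1.png

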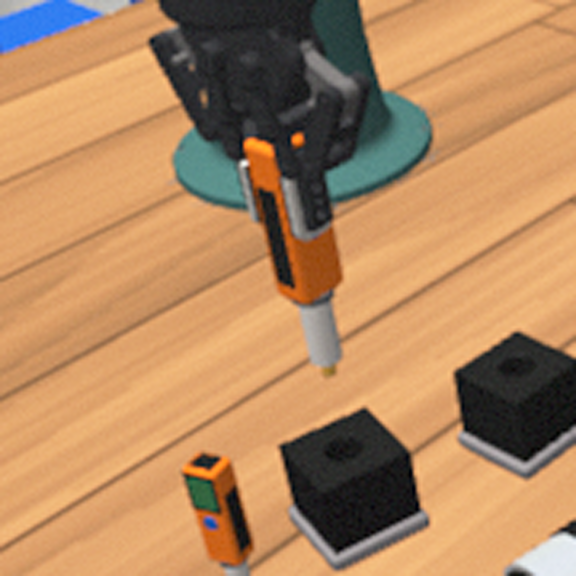

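The scene crop shows the gauge hanging straight in the gripper and clear of its stand. The tip is about 101 mm beyond the TCP. Next is the disc.

```bash
python3 -c "
from h import *
plan((416.5,280.7,200),tool(3.7))"
```

```text
shift [578.4  47.1  16.3] turn [-0.  -0.   0.2]
```

Emit:
carry_out([
  [[25,2,0],[0,0,0]],
  [[60,4.9,3],[0,0,0]],
  [[100,8.1,5],[0,0,0]],
  [[140,11.4,5],[0,0,0]],
  [[180,14.7,5],[0,0,0]],
])

```text
clock: 6.12
position: [410.6, -117.6, 211.4]
tool_rot: [0.683, 0.73, 0.0, 0.0]
contact_force: [0.8, -0.3, -1.6]
finger_gap: 0.274
grasp_force: 53.9
```

Emit:
carry_out([
  [[40,3.3,0],[0,0,0]],
  [[80,6.5,0],[0,0,0]],
  [[120,9.8,5],[0,0,0]],
  [[160,13,5],[0,0,0]],
  [[200,16.3,5],[0,0,0]],
])

```text
clock: 6.53
position: [413.3, 83.5, 206.6]
tool_rot: [0.683, 0.73, 0.0, 0.0]
contact_force: [1.1, -0.1, -1.7]
finger_gap: 0.273
grasp_force: 53.9
```

Emit:
carry_out([
  [[40,3.3,0],[0,0,0]],
  [[80,6.5,0],[0,0,0]],
  [[120,9.8,0],[0,0,0]],
  [[160,13,0],[0,0,0]],
  [[190,15.5,0],[0,0,0]],
])

```text
clock: 6.95
position: [416.2, 275.5, 206.8]
tool_rot: [0.682, 0.731, 0.001, -0.0]
contact_force: [0.3, 0.2, -1.3]
finger_gap: 0.274
grasp_force: 53.9
```

```bash
cat > rd.py <<'E'
from h import *
import sys
np.set_printoptions(precision=2,suppress=True)
def rd(n=8):
    S=[]
    for i in range(n): bot.grab_frame('wrist'); S.append(bot.get_state())
    P=np.mean([s['position'] for s in S],0); F=np.array([s['contact_force'] for s in S]); Q=Ro.from_quat([s['tool_rot'] for s in S]).mean()
    print('t',S[-1]['clock'],'pos',P,'sd',np.std([s['position'] for s in S],0),'F',F.mean(0),'sd',F.std(0),'tilt deg',np.degrees(Q.as_matrix()[:2,2]))
    return dict(position=P,tool_rot=Q.as_quat())
E
python3 -c "
from rd import *
s=rd(); plan((416.5,280.7,150),tool(3.7),s)"
```

```text
t 7.35 pos [416.39 273.52 206.44] sd [0.14 2.93 0.31] F [ 0.42  0.51 -1.69] sd [0.46 1.83 0.68] tilt deg [0.   0.03]
shift [ 7.1  0.6 56.4] turn [ 0.  -0.   0.2]
```

Emit:
carry_out([
  [[6,0.5,20],[0,0,0]],
  [[6,0.5,50],[0,0,0]],
  [[6,0.5,75],[0,0,0]],
  [[6,0.5,82],[0,0,0]],
  [[6,0.5,82],[0,0,0]],
])

```text
clock: 7.77
position: [414.8, 276.0, 121.9]
tool_rot: [0.684, 0.73, -0.003, -0.001]
contact_force: [0.5, -0.2, -2.4]
finger_gap: 0.274
grasp_force: 53.8
```

```bash
python3 -c "
from rd import *
bot.grab_frame('scene');bot.grab_frame('scene');s=rd(); plan((416.5,280.7,113),tool(3.7),s)"
```

```text
t 8.2667 pos [417.69 278.71 125.99] sd [0.42 0.14 0.47] F [ 0.04 -0.09 -1.29] sd [0.48 0.26 0.43] tilt deg [0.14 0.08]
shift [ 2.  -1.1 13. ] turn [ 0.1 -0.1  0.1]
```

Emit:
carry_out([
  [[2,-1,4],[0,0,0]],
  [[2,-1,8],[0,0,0]],
  [[2,-1,12],[0,0,0]],
  [[2,-1,15],[0,0,0]],
  [[2,-1,16],[0,0,0]],
])

```text
clock: 8.68
position: [415.3, 280.2, 107.8]
tool_rot: [0.683, 0.731, -0.0, -0.0]
contact_force: [-1.0, 0.2, 1.3]
finger_gap: 0.28
grasp_force: 54.2
```

Run:
```python
from rd import *
bot.grab_frame('scene');bot.grab_frame('scene');s=rd(); plan((416.5,280.7,107),tool(3.7),s)
c,p,d=load('scene') if 0 else grab('scene')
f=240/np.tan(np.radians(c['vfov'])/2); X=np.array(c['R'])@np.array([416,281,40])+c['t']; u,v=int(f*X[0]/X[2]+c['cx']),int(f*X[1]/X[2]+c['cy'])
cv2.imwrite('pics/z1.png',cv2.resize(p[v-45:v+45,u-50:u+50],None,fx=6,fy=6,interpolation=cv2.INTER_CUBIC)[...,::-1])
```

```text
t 9.1833 pos [415.36 280.19 108.51] sd [0.02 0.01 0.05] F [-1.3   0.27  0.94] sd [0.33 0.74 0.44] tilt deg [-0.02  0.  ]
shift [0.4 1.2 1.5] turn [-0.  -0.   0.2]
```

View pics/z1.png

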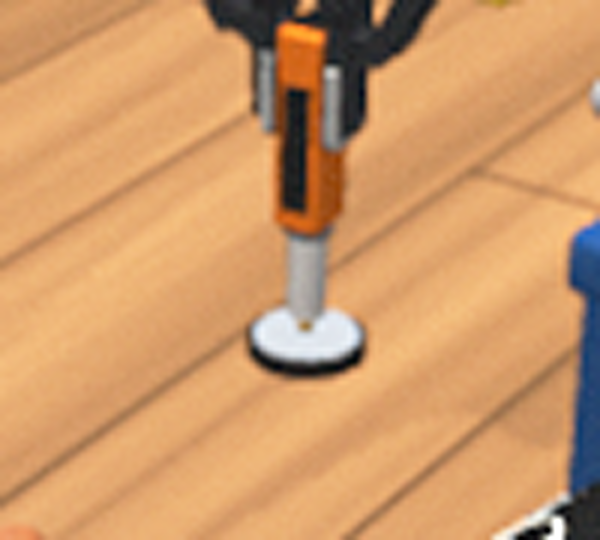

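The crop shows the brass tip on the disc near its middle, with the pen upright. The spring force suggests about 3.5 mm pressed. I'll check the centring numerically before pressing further.

Run:
```python
from h import *
np.set_printoptions(precision=2,suppress=True)
exec(open('disc.py').read())
c,p,d=load('scene'); f=240/np.tan(np.radians(c['vfov'])/2)
P=cloud(c,d); m=(d>0)&(P[...,2]>5.5)&(P[...,2]<13)&(np.hypot(P[...,0]-416,P[...,1]-281)<32)
Q=P[m]; print('scene disc',len(Q),cv2.minEnclosingCircle(Q[:,:2].astype(np.float32)))
hsv=cv2.cvtColor(p,cv2.COLOR_RGB2HSV)
v,u=np.nonzero((hsv[...,2]>190)&(hsv[...,1]<50)&m); h=cv2.convexHull(np.stack([u,v],1).astype(np.int32)); e=cv2.fitEllipse(h); print('ellipse',e)
k=(d>0)&(np.hypot(P[...,0]-416,P[...,1]-281)<12)&(P[...,2]>10)&(P[...,2]<40)
print('nose',k.sum(),(P[k].min(0)+P[k].max(0))/2,P[k].mean(0))
for X in ([415.4,280.2,10],[416.5,281,10],[415.4,280.2,50]):
    Y=np.array(c['R'])@X+c['t']; print(X,f*Y[0]/Y[2]+c['cx'],f*Y[1]/Y[2]+c['cy'])
for yy in range(190,206): print(yy,[tuple(int(a) for a in p[yy,x]) for x in range(346,351)])
```

```text
2810 [416.42 289.93   9.29] [389.35 262.82   5.1 ] [443.53 308.62  12.25]
circle ((416.40643310546875, 281.39434814453125), 27.474653244018555)
disc height 9.608957904655787 bench -0.15146723202379736
scene disc 137 ((418.3358154296875, 278.5196533203125), 28.081626892089844)
ellipse ((347.4766845703125, 197.2421417236328), (7.951207160949707, 17.0999755859375), 92.68840789794922)
nose 60 [415.28 278.76  24.97] [415.98 277.73  25.49]
[415.4, 280.2, 10] 346.9860266654435 197.2934730363129
[416.5, 281, 10] 347.47779033556384 197.28888509172376
[415.4, 280.2, 50] 347.3403140000155 184.28592363929832
190 [(183, 178, 175), (176, 171, 165), (169, 165, 161), (154, 151, 147), (135, 132, 133)]
191 [(183, 176, 171), (175, 168, 165), (165, 160, 157), (153, 150, 146), (136, 129, 126)]
192 [(183, 175, 171), (180, 173, 169), (164, 158, 157), (152, 148, 145), (146, 132, 122)]
193 [(179, 173, 170), (174, 171, 164), (165, 158, 155), (149, 144, 139), (145, 137, 132)]
194 [(180, 175, 173), (180, 174, 170), (170, 166, 163), (153, 151, 146), (164, 166, 168)]
195 [(203, 193, 184), (182, 161, 133), (168, 1
[... 197 characters left out ...]
, 228), (225, 231, 238)]
198 [(225, 232, 238), (225, 233, 240), (226, 232, 239), (225, 232, 239), (224, 230, 237)]
199 [(226, 232, 238), (226, 231, 238), (225, 230, 237), (226, 231, 238), (222, 229, 235)]
200 [(229, 236, 241), (226, 233, 239), (227, 233, 240), (230, 235, 242), (230, 237, 242)]
201 [(194, 201, 206), (195, 203, 212), (203, 209, 219), (202, 210, 218), (188, 197, 204)]
202 [(89, 85, 87), (91, 90, 88), (110, 109, 112), (105, 104, 108), (78, 79, 74)]
203 [(29, 23, 23), (27, 22, 25), (22, 23, 20), (27, 21, 20), (15, 21, 21)]
204 [(52, 46, 40), (53, 41, 36), (53, 40, 33), (52, 44, 38), (77, 58, 45)]
205 [(180, 129, 86), (184, 131, 87), (186, 133, 91), (186, 137, 90), (194, 137, 93)]
```

The tip sits within about 1–2 mm of the disc's centre. I'll press 1.5 mm more and hold.

Emit:
carry_out([
  [[0,0,0.7],[0,0,0]],
  [[0,0,1.5],[0,0,0]],
  [[0,0,1.5],[0,0,0]],
  [[0,0,1.5],[0,0,0]],
  [[0,0,1.5],[0,0,0]],
])

```text
clock: 9.7
position: [415.4, 280.2, 106.9]
tool_rot: [0.683, 0.73, -0.0, -0.0]
contact_force: [-0.7, 1.0, 1.2]
finger_gap: 0.272
grasp_force: 54.3
```

```bash
python3 -c "
from rd import *
rd(30)"
```

```text
t 11.2 pos [415.41 280.16 106.88] sd [0.02 0.01 0.02] F [-1.54  0.42  1.43] sd [0.49 0.47 0.53] tilt deg [-0. -0.]
```

The zero check is done: about 2.7 N, held upright for about 1.5 s. Now I'll lift off and move to the pipe.

Emit:
carry_out([
  [[0,0,-10],[0,0,0]],
  [[0,0,-35],[0,0,0]],
  [[0,0,-75],[0,0,0]],
  [[0,0,-115],[0,0,0]],
  [[0,0,-140],[0,0,0]],
])

```text
clock: 11.62
position: [417.1, 280.7, 251.7]
tool_rot: [0.683, 0.73, 0.003, 0.001]
contact_force: [1.2, 0.6, -1.3]
finger_gap: 0.272
grasp_force: 53.9
```

```bash
cat > tgt.py <<'E'
from rd import *
a=np.radians(8.43); dv=np.array([np.sin(a),np.cos(a),0]); xp=np.array([dv[1],-dv[0],0])
def T(off,lean=-9.2,t=-46.8,A=(656.9,0,77.8),yaw=3.7,L=102):
    l=np.radians(lean); n=np.sin(l)*xp+np.array([0,0,np.cos(l)]); m=np.array(A)+t*dv+30*n
    z=-n; y=tool(yaw)[:,1]; x=np.cross(y,z); x/=np.linalg.norm(x); R=np.stack([x,np.cross(z,x),z],1)
    return m+n*(L+off),R,m
E
python3 -c "
from tgt import *
bot.grab_frame('scene');bot.grab_frame('scene')
s=rd(3); p,R,m=T(40); print(p,m,R[:,2]); plan(p,R,s)"
```

```text
t 11.8667 pos [416.22 280.34 248.24] sd [1.02 0.58 1.83] F [-0.29 -0.24 -2.  ] sd [0.61 0.63 0.13] tilt deg [0.16 0.07]
[622.84 -42.26 247.59] [645.29 -45.59 107.41] [ 0.16 -0.02 -0.99]
shift [-335.8  184.5    0.9] turn [-8.8 -2.  -0. ]
```

Emit:
carry_out([
  [[-30,16,0],[0,0,0]],
  [[-65,36,0],[0,0,0]],
  [[-100,55,0],[0,0,0]],
  [[-135,74,0],[0,0,0]],
  [[-170,93,0],[0,0,0]],
])

```text
clock: 12.28
position: [518.7, 114.9, 244.0]
tool_rot: [0.683, 0.731, -0.002, -0.001]
contact_force: [0.1, 0.1, -1.4]
finger_gap: 0.273
grasp_force: 53.9
```

Emit:
carry_out([
  [[-36,20,0],[-2,-0.5,0]],
  [[-72,40,0],[-4,-1,0]],
  [[-108,60,0],[-6,-1.5,0]],
  [[-142,78,0],[-8,-1.8,0]],
  [[-166,91,0],[-8.8,-2,0]],
])

```text
clock: 12.7
position: [620.7, -45.7, 243.4]
tool_rot: [0.681, 0.728, 0.043, 0.064]
contact_force: [0.5, 0.1, -0.6]
finger_gap: 0.275
grasp_force: 53.9
```

Run:
```python
from tgt import *
for i in range(4): bot.grab_frame('scene')
s=rd(6); p,R,m=T(40); plan(p,R,s); exec(open('pipe.py').read())
```

```text
t 13.2 pos [620.66 -41.74 245.57] sd [0.42 0.34 0.85] F [ 0.32  0.15 -1.55] sd [0.22 0.21 0.33] tilt deg [ 8.74 -1.36]
shift [-0.7  2.4 -1.6] turn [-0.3 -0.   0.1]
pipe 3039 [656.855   0.149  77.779] 8.457826868463211 0.46820662470560576
ring px 316.8955078125 228.61058044433594 (31.350919723510742, 33.00801467895508) 410
ring world [646.271 -41.247 106.562] [646.04  -43.65  131.437]
lean mean -8.717888940294676 mid -8.80294924815431 t -42.354895073798055 -44.31943454821793
centre [645.513 -44.953 107.088] lean -8.932641974081355
```

View pics/w2.png

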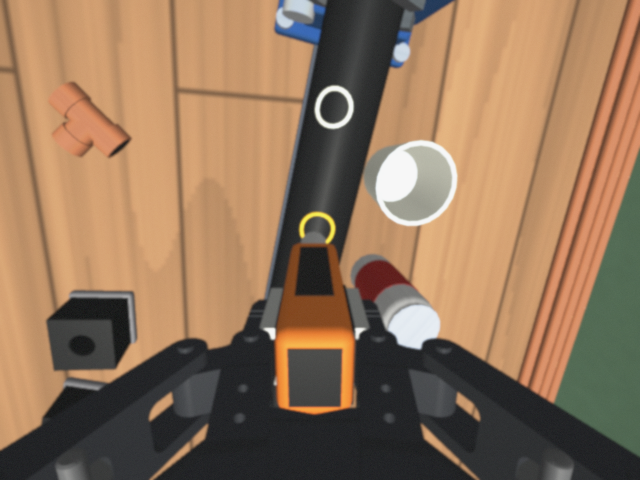

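The wrist view shows the pen aimed at the yellow ring at (317,228), with its white neighbour at (334,107). The lean again comes out near -9°. Next I'll approach along the tool axis.

Emit:
carry_out([
  [[-0.5,2,0],[0,0,0]],
  [[-0.5,2,10],[0,0,0]],
  [[-0.5,2,22],[0,0,0]],
  [[-0.5,2,30],[0,0,0]],
  [[-0.5,2,34],[0,0,0]],
])

```text
clock: 13.67
position: [627.5, -43.7, 210.4]
tool_rot: [0.681, 0.728, 0.043, 0.063]
contact_force: [-0.5, 0.2, -0.9]
finger_gap: 0.275
grasp_force: 53.9
```

Run:
```python
from tgt import *
for i in range(6): bot.grab_frame('scene')
s=rd(8); p,R,m=T(-5,lean=-9,t=-46.5); plan(p,R,s)
c,p,d=grab('scene')
f=240/np.tan(np.radians(c['vfov'])/2); X=np.array(c['R'])@m+c['t']; u,v=int(f*X[0]/X[2]+c['cx']),int(f*X[1]/X[2]+c['cy']); print(u,v)
cv2.imwrite('pics/p1.png',cv2.resize(p[v-60:v+30,u-50:u+50],None,fx=6,fy=6,interpolation=cv2.INTER_CUBIC)[...,::-1])
```

```text
t 14.3667 pos [629.17 -43.95 214.17] sd [0.13 0.04 0.19] F [-0.15 -0.06 -1.64] sd [0.41 0.65 0.45] tilt deg [ 8.93 -1.4 ]
shift [ 1.2 -0.4 11. ] turn [0.1 0.1 0. ]
357 250
```

View pics/p1.png

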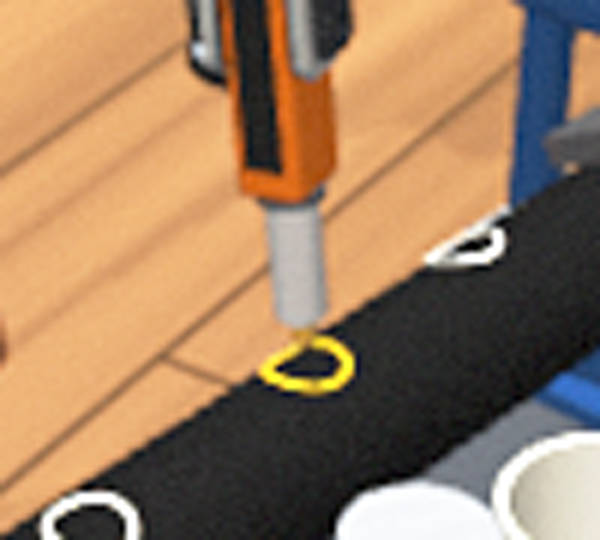

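The crop shows the tip at (307,340), just above the ring centred near (308,364). I'll go closer and check the offset numerically.

Emit:
carry_out([
  [[1,0,1],[0,0,0]],
  [[1,0,3],[0,0,0]],
  [[1,0,4.5],[0,0,0]],
  [[1,0,4.5],[0,0,0]],
  [[1,0,4.5],[0,0,0]],
])

```text
clock: 14.83
position: [629.4, -43.0, 208.8]
tool_rot: [0.681, 0.728, 0.044, 0.065]
contact_force: [-0.0, -1.1, -1.7]
finger_gap: 0.278
grasp_force: 53.9
```

Run:
```python
from tgt import *
for i in range(4): bot.grab_frame('scene')
s=rd(8); p,R,m=T(-5,lean=-9,t=-46.5); plan(p,R,s)
Rm=Ro.from_quat(s['tool_rot']).as_matrix(); tip=s['position']+Rm@[0.5,0,102]; print('tip',tip,'mark',m)
for n in('scene','top'):
    c,p,d=grab(n); f=240/np.tan(np.radians(c['vfov'])/2)
    for X in (tip,m):
        Y=np.array(c['R'])@X+c['t']; print(n,f*Y[0]/Y[2]+c['cx'],f*Y[1]/Y[2]+c['cy'])
    if n=='scene':
        print(m)
        u0,v0=357,250
        hsv=cv2.cvtColor(p,cv2.COLOR_RGB2HSV)
        for y in range(240,257): print(y,' '.join('%3d,%3d,%3d'%tuple(p[y,x]) for x in range(349,367)))
```

```text
t 15.4333 pos [629.56 -43.   209.21] sd [0.02 0.02 0.03] F [ 0.26 -0.05 -1.52] sd [0.37 0.51 0.32] tilt deg [ 8.88 -1.4 ]
shift [ 0.1 -0.1  6. ] turn [0.  0.1 0. ]
tip [645.34 -44.99 108.46] mark [645.44 -45.31 107.43]
scene 357.3846203879423 250.24832129346527
scene 357.32450771635973 250.77040071639365
[645.44 -45.31 107.43]
240 232,174,116 232,171,115 235,177,118 212,163,128 175,166,158 191,189,184 196,191,187 198,191,185 194,187,183 195,187,181 182,175,171 157,154,154 168,148,134 222,163,118 236,177,118 235,173,116 238,175,116 227,164,111
241 234,175,118 234,177,118 234,173,112 212,163,121 180,167,156 183,178,174 194,187,181 197,187,186 195,188,183 193,185,182 181,176,170 164,159,158 159,144,132 222,165,121 239,180,120 228,166,112 196,139, 93 150,110, 74
242 233,175,118 233,175,116 235,175,117 213,159,112 180,163,149 188,181,179 197,193,186 198,192,189 196,190,184 192,187,180 184,180,176 167,162,159 155,147,139 217,162,119 232,167,111 164,118, 80  67, 54, 44  29, 33, 38
243 234,177,120 233,175,117 230,170,113 211,157,114 178,161,152 187,182,180 193,190,184 193,186,182 194,190,183
[... 2350 characters left out ...]
40, 36, 44 134,103, 39 249,209, 57 255,255, 67 255,244, 58 249,221, 47 239,203, 52 212,173, 43 240,212, 57 255,245, 53 255,238, 46 205,158, 45  55, 49, 44  36, 38, 42  41, 40, 42
255  41, 40, 43  43, 44, 42  43, 40, 42  34, 38, 43  38, 38, 46  23, 27, 40  31, 33, 42  71, 61, 47 127, 98, 40 155,122, 46 161,127, 46 143,113, 38 100, 80, 38  59, 53, 46  40, 39, 42  37, 39, 45  40, 38, 44  43, 44, 44
256  44, 45, 44  43, 46, 45  48, 48, 45  38, 42, 40  43, 47, 46  38, 35, 39  41, 38, 44  41, 42, 46  39, 41, 48  37, 40, 47  42, 42, 50  38, 40, 46  34, 34, 43  40, 38, 43  35, 43, 42  43, 45, 45  42, 41, 42  42, 43, 41
top 315.8663023100371 213.84497146409237
top 315.9988628612075 213.90914964343034
```

The tip is inside the ring, centred within about 1–2 mm, and hovering about 1 mm off. Pressing now.

Emit:
carry_out([
  [[0,0,1.2],[0,0,0]],
  [[0,0,2.4],[0,0,0]],
  [[0,0,3.6],[0,0,0]],
  [[0,0,4.8],[0,0,0]],
  [[0,0,5.7],[0,0,0]],
])

```text
clock: 15.95
position: [630.6, -43.1, 203.7]
tool_rot: [0.681, 0.728, 0.044, 0.065]
contact_force: [-0.9, 0.1, 1.8]
finger_gap: 0.275
grasp_force: 54.1
```

Run:
```python
from tgt import *
s=rd(20); p,R,m=T(-5,lean=-9,t=-46.5); plan(p,R,s)
print(bot.get_state()['contact_force'])
c,p,d=grab('scene'); cv2.imwrite('pics/p2.png',cv2.resize(p[190:280,307:407],None,fx=6,fy=6,interpolation=cv2.INTER_CUBIC)[...,::-1])
```

```text
t 16.95 pos [630.57 -43.15 203.68] sd [0.02 0.02 0.07] F [-0.15 -0.12  1.38] sd [0.55 0.5  0.52] tilt deg [ 8.9 -1.4]
shift [ 0.1 -0.2  0.4] turn [0.  0.1 0. ]
[-0.21 -0.46  1.49]
```

View pics/p2.png

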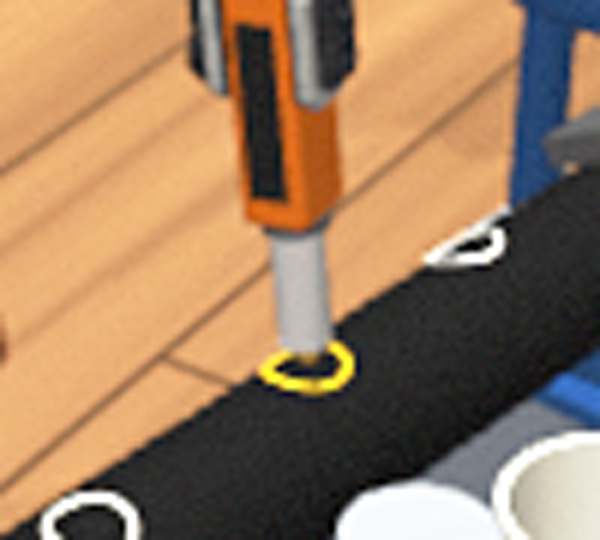

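The crop shows the tip inside the yellow ring at (310,362), with the pen square to the wall. The force of about 2.9 N means roughly half pressed, and it is steady. Handing in.

```bash
python3 -c "
from rd import *
rd(10); print(bot.sign_off())"
```

```text
t 17.5 pos [630.52 -43.14 203.6 ] sd [0.02 0.02 0.01] F [ 0.27 -0.15  1.58] sd [0.33 0.44 0.28] tilt deg [ 8.89 -1.4 ]
the job is handed in; nothing more can be done
None
```

I handed the job in at 17.5 s: the gauge was zero-checked on the steel disc for about 1.5 s, and is now held square inside the yellow ring at about 3 N, roughly half pressed.

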